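# Settle a rocking bending form flat against the fence

## Robot

A 6-joint arm with a two-finger parallel gripper is mounted at the origin on the work surface; the furniture and walls round the work are solid. World frame = base frame: x ahead of the robot, y to its left, z up, the work surface at z = 0. Lengths are in m, angles in rad, forces in N, time in s.
With the tool pointing down it reaches from about 0.35 to 0.775 m from the base axis. Payload 5.5 kg.
Tool frame: the origin (TCP) lies on the centre line of the jaws, within the pads' length; the fingertips stand 11 mm ahead of it and the grasp point (between the pads) lies 8 mm behind it (env.tip_extent is the distance from the TCP to the fingertips, in m); z points along the fingers, y is the line along which they close (so a half turn about z gives the same grasp; the last joint's range is limited). The gripper opens to 85 mm and grips with 20 to 120 N. Pads are 22 mm wide; open, the fingers measure 114 mm over their backs; the gripper's body (76 mm by 85 mm) begins 54 mm behind the grasp point. The pads swing forward as they close: fully open they stand 13 mm farther back than shut.
Start: joints at [-1.366, 0.313, 0.046, 1.304, 0, 1.431], TCP at [0.194, -0.541, 0.242] pointing down, gripper open.
Joint ranges: [-2.76, 2.76], [-0.86, 1.69], [-1.03, 1.26], [-2.2, 2.34], [-1.47, 1.5], [-3.14, 3.14]. Speed limits (rad/s): [2.57, 2.57, 3.14, 3.14, 3.14, 3.14].

## Interface

Orientations are given as a unit quaternion [w, x, y, z].
In Python, from workcell import env gives the robot as it stands.
- The arm moves only by the shell command python3 -m jog 'ROWS' [FORCE]. ROWS is JSON, a list of rows, each a list of 5 numbers: the gripper's target within -1 to 1 (shut at 1, half-way at 0, fully open at -1), then the shift along the tool's x, y, z in m, then the turn about the tool's z in degrees. In form: [[fingers, tx, ty, tz, turn], ...]. A call has 1 to 5 rows; each row shifts and turns the commanded pose from where the row before left it, along the tool's axes as they then stand; what a row does not reach is not made up. A row lasts 1/12 s, in which the tool goes at most 41.7 mm and 7.16 degrees, less where a joint would pass 70% of its speed; a pose out of reach is approached as far as the arm can. A call is refused whole if a number of a shift passes 0.0417 or a number of a turn 7.16, either way. A call with a gripper value outside its range is refused whole. The fingers move at their own pace and stop on an object; FORCE is the grip in N (left out, the last holds). Time passes only in rows, so rows that do not move let the fingers close. It gives the time, the measured TCP pose, the force, the opening and the grip force at its end, in the units of the state.
- env.get_state(): the state, without advancing time (a new reading comes with each control period).
- env.read_camera(name): name is "scene" or "top"; returns a dict with "img" (384x512x3 uint8, red, green, blue), "fov_y" (degrees; the focal length in pixels is half the picture's height over the tangent of half this angle, whatever the lens; pixels are square), "cx", "cy" (the principal point, pixels), "T" (4x4, takes a point from camera to world coordinates). Camera axes: x right, y up, looking along -z (the intrinsics and any distortion apply to the point x, -y, -z); pixel columns grow to the right and rows downward; lengths in m; the calibration is good to about 2 mm. A picture is of the moment at which its call begins. There is no depth.
- env.hand_in(): hands the job in; it is judged then, once.
The state is a dict: "clock": time; "joint_pos": joint angles; "qvel": joint speeds; "tau": joint torques, N m; "tcp_pos": TCP position; "orientation": TCP orientation; "wrist_force": force on the tool from outside, world axes, zero at the start; "ft_torque": the same for the moment, N m; "finger_gap": finger opening in m; "grip_force": force on a finger pad.
Only numpy, scipy, OpenCV 4.12 (cv2) and the standard library are available. Lean on these libraries where they do the work, as an engineer would, in place of code of your own. Each camera call takes 0.05 s, during which the arm holds its last target. There are 200 camera calls.

## Task

The half-round wooden bending form is rocking on its curved side on the plywood board. Steady it with a light touch of the fingers until it is still, then tip it over so that it lies flat side down, and slide it so that one whole long edge lies flush and square against the aluminium fence, ready for gluing laths over it. Leave the glue bottle, the cream carton and the tape measure where they stand.

Things in the scene. Friction and masses are not known exactly. Their poses are not given: they have to be found in the camera images.
- form: Loose wooden bending form, about 0.4 kg: flat face 150 x 100 mm, upright edges 14 mm high along both long sides, then a convex cylindrical dome (radius 56.7 mm), 44 mm thick in all, plane ends. Origin: centre of the flat face; x along the 150 mm, y across, z from the flat face into the wood. Starts dome down in mid-board, rocking about x by up to 0.1 rad, x within 0.45 rad of straight ahead.
- fence: Fixed aluminium fence bar on the board, 300 x 24 x 22 mm high, two black screw knobs on top (to 34 mm over the board, 110 mm either side of the middle). Origin: centre of its underside; x along it (within 0.2 rad of straight ahead), y across; its long faces, at y = +-12 mm, are alike and either may be used. Stands left or right of the form, 240 to 400 mm from it.
- glue_bottle: White glue bottle standing upright, loose, 60 mm in diameter, 234 mm tall, origin at the centre of its foot; stands on the side of the form away from the fence. To be left alone.
- cream_carton: Small cream and red carton, loose, 60 x 101 x 40 mm high (x, y, z), origin at the centre of its underside; near the board's far edge, beyond the form's far end. To be left alone.
- tape_measure: Yellow tape measure standing on edge, loose, 31 x 74 x 58 mm high (x, y, z), origin at the centre of its underside; near the board's edge by the robot, before the form's near end. To be left alone.
- board: Fixed plywood board under all of these, 415 (x) x 770 (y) x 18 mm thick, origin at the centre of its underside; its flat top, the working surface, is at z = 0.018 m.
- form_dome (a point): Crown of the form's dome: mid-length, 44 mm from the flat face along the form's z. Level on its dome, the flat face is 44 mm over the board, the upright edges 30 to 44 mm. Pushed sideways at an edge the form rolls and leans back on the pusher; it tips onto its flat only when turned some 110 degrees, its centre landing about 125 mm further on in the pushed direction.

How it is judged:
On the way, in this order (a step that is already met when the one before it is completed fails the run):
1. the form, still curved side down and roughly level, is steadied: touched by the fingers and still for 0.3 s (contact force between the fingers and form above 0.3 N and angular speed of form below 0.15 rad/s and angle between form's own z axis and vertical above 2.6 rad), for 0.3 s.
2. the form lies flat side down on the board, at rest (angle between form's own z axis and vertical below 0.08 rad and height (world z) of form below 0.022 m and linear speed of form below 0.05 m/s), for 0.2 s.
At the end, for the whole second after the job is handed in: The form lies still on the board flat side down (within 3 degrees), parallel to the fence within 3 degrees, its long edge within 4 mm of the fence's face, and its whole long edge backed by the fence (its middle within 80 mm of the fence's middle along the fence) (angle between form's own z axis and vertical below 0.05 rad and height (world z) of form below 0.021 m and angle between the x axis of form and the x axis of fence, either way round below 0.05 rad and (y of form in the frame of fence between 0.058 and 0.066 m or y of form in the frame of fence between -0.066 and -0.058 m) and x of form in the frame of fence between -0.08 and 0.08 m and linear speed of form below 0.01 m/s and angular speed of form below 0.1 rad/s); the robot touches nothing.
It fails at once if the glue bottle was moved more than 20 mm (distance of glue_bottle from where it was at the start of the episode above 0.02 m).
It fails at once if the cream carton was moved more than 20 mm (distance of cream_carton from where it was at the start of the episode above 0.02 m).
It fails at once if the tape measure was moved more than 20 mm (distance of tape_measure from where it was at the start of the episode above 0.02 m).
It also fails if it takes over 56 s, if anything falls off the work surface, if the arm or the gripper's body presses on something with over 40 N, if the wrist force passes 120 N, or if a joint passes its speed limit or range.

## Working session

There is one attempt and no reset: what is moved stays moved. The work goes in short steps, Python scripts to look and compute and a shell command to move; the robot and the scene stay as the last step left them, time stands still between calls to the robot, and variables do not carry over. Pictures are saved under pics/ and viewed, at most 10 in all, crops included, and the job is handed in when it is done.

```bash
mkdir -p pics; ls; python3 - <<'E'
from workcell import env
import cv2,numpy as np
s=env.get_state()
for k in s: print(k,np.round(s[k],3))
ims=[]
for n in("scene","top"):
    c=env.read_camera(n); print(n,c["fov_y"],c["cx"],c["cy"],[k for k in c]); print(np.round(c["T"],3).tolist())
    cv2.imwrite(f"pics/{n}0.png",c["img"][:,:,::-1])
E
```

```text
pics
clock 0.0
joint_pos [-1.366  0.314  0.045  1.304  0.     1.431]
qvel [-0.001  0.     0.     0.001 -0.     0.002]
tau [ 1.0000e-03 -4.8063e+01  2.9853e+01  1.9000e-02 -0.0000e+00 -0.0000e+00]
tcp_pos [ 0.194 -0.541  0.241]
orientation [-0.001  0.985  0.172 -0.   ]
wrist_force [-0.576  0.19   0.922]
ft_torque [-0.036  0.006 -0.027]
grip_force 0.0
finger_gap 0.085
scene 49.07584968005288 256.3496463947667 192.37896026800522 ['img', 'fov_y', 'cx', 'cy', 'T']
[[0.634, 0.417, -0.651, -0.229], [-0.773, 0.352, -0.527, -0.752], [0.01, 0.838, 0.546, 0.738], [0.0, 0.0, 0.0, 1.0]]
top 50.545766307642964 258.5526593809044 184.58145395108622 ['img', 'fov_y', 'cx', 'cy', 'T']
[[0.058, 0.974, -0.221, 0.309], [-0.998, 0.057, -0.01, -0.13], [0.003, 0.221, 0.975, 1.26], [0.0, 0.0, 0.0, 1.0]]
```

View pics/top0.png

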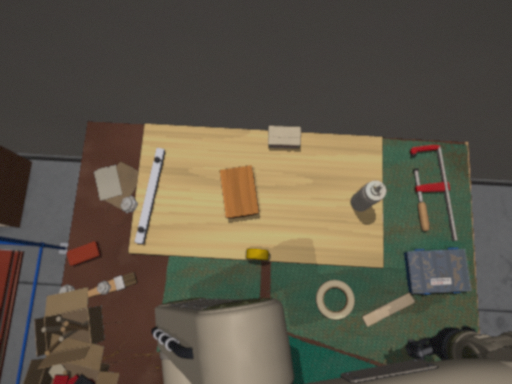

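View pics/scene0.png

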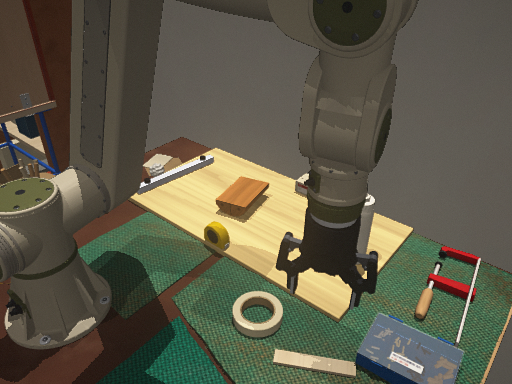

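The top view shows the fence at the left (about (160,152) to (141,240)), the form at about (239,192), the bottle at (365,200), the carton at (284,137) and the tape at (257,254). The scene view agrees with this.

```bash
cat >h.py <<'E'
from workcell import env
import cv2,numpy as np
def ray(c,u,v,z):
    f=c["img"].shape[0]/2/np.tan(np.radians(c["fov_y"])/2); T=np.array(c["T"])
    d=T[:3,:3]@np.array([(u-c["cx"])/f,-(v-c["cy"])/f,-1]); p=T[:3,3]
    return p+d*(z-p[2])/d[2]
def crop(c,x0,y0,x1,y1,s,name):
    cv2.imwrite(name,cv2.resize(c["img"][y0:y1,x0:x1,::-1],None,fx=s,fy=s,interpolation=cv2.INTER_CUBIC))
def seg(c,lo,hi,roi):
    h=cv2.cvtColor(c["img"],cv2.COLOR_RGB2HSV); m=cv2.inRange(h,np.array(lo),np.array(hi))
    x0,y0,x1,y1=roi; k=np.zeros_like(m); k[y0:y1,x0:x1]=m[y0:y1,x0:x1]
    cs,_=cv2.findContours(k,cv2.RETR_EXTERNAL,cv2.CHAIN_APPROX_NONE); return max(cs,key=cv2.contourArea)
E
python3 - <<'E'
from h import *
c=env.read_camera("top"); crop(c,120,115,400,285,2.8,"pics/c1.png")
h=cv2.cvtColor(c["img"],cv2.COLOR_RGB2HSV)
for u,v in((239,190),(200,190),(151,195),(257,254)): print(u,v,h[v,u],c["img"][v,u])
for (n,u,v,z) in(("formc",239,192,.062),("f1",160,152,.04),("f2",141,240,.04),("bottle",375,190,.25),("carton",284,137,.058),("tape",257,250,.076)): print(n,np.round(ray(c,u,v,z),3))
E
```

```text
239 190 [ 14 167 151] [151  99  52]
200 190 [ 21 103 194] [194 170 116]
151 195 [125   8 194] [189 188 194]
257 254 [ 24 241 179] [179 143  10]
formc [ 0.554 -0.061  0.062]
f1 [0.672 0.196 0.04 ]
f2 [0.396 0.222 0.04 ]
bottle [ 0.541 -0.416  0.25 ]
carton [ 0.738 -0.188  0.058]
tape [ 0.384 -0.125  0.076]
```

View pics/c1.png

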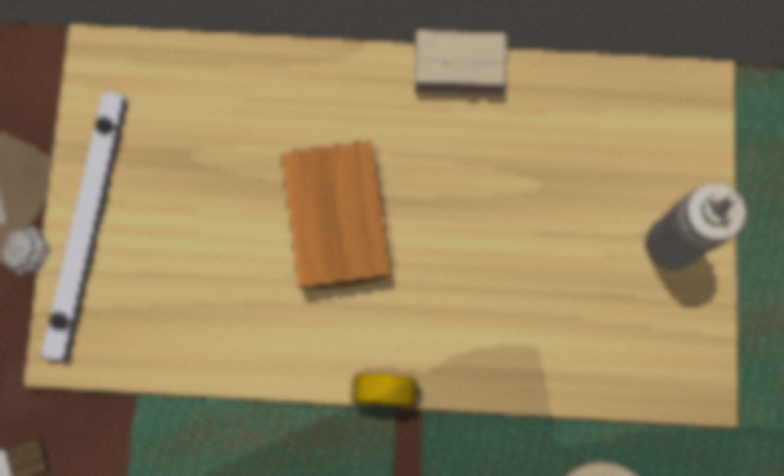

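The crop shows the form's face corners at (283,154), (370,142), (389,275), (303,287), and the fence's top corners at (103,93), (126,97), (64,361), (41,358). Next I'll fit these.

```bash
python3 - <<'E'
from h import *
for i in range(6):
    c=env.read_camera("top")
    k=seg(c,(5,130,90),(18,255,255),(200,150,280,230))
    P=np.array([ray(c,*p[0],.062)[:2] for p in k],np.float32)
    r=cv2.minAreaRect(P); print("form",np.round(r[0],4),np.round(r[1],3),round(r[2],1))
f=lambda u,v,z: ray(c,120+u/2.8,115+v/2.8,z)
F=np.array([f(*p,.040)[:2] for p in((103,93),(126,97),(64,361),(41,358))])
print("fence c",F.mean(0),"ang",np.degrees(np.arctan2(*((F[0]+F[1]-F[2]-F[3])[::-1]))),F.round(3).tolist())
K=np.array([f(*p,.052)[:2] for p in((104,125),(58,321))]);d=K[0]-K[1];print("knobs",K.mean(0),np.degrees(np.arctan2(d[1],d[0])),np.linalg.norm(d))
print("form corners",[f(*p,.062)[:2].round(3).tolist() for p in((283,154),(370,142),(389,275),(303,287))])
print("tape",[f(*p,.076)[:2].round(3).tolist() for p in((355,375),(415,375),(415,404))], "bottle foot",f(678,257,.018))
E
```

```text
form [ 0.5582 -0.0635] [0.153 0.101] 11.3
form [ 0.5586 -0.0636] [0.154 0.1  ] 11.9
form [ 0.5581 -0.0622] [0.151 0.102] 11.2
form [ 0.5574 -0.0598] [0.152 0.101] 11.8
form [ 0.5576 -0.0591] [0.152 0.101] 11.9
form [ 0.557  -0.0603] [0.152 0.101] 11.8
fence c [0.53393804 0.21118684] ang -6.385842118216231 [[0.684, 0.208], [0.681, 0.181], [0.385, 0.215], [0.387, 0.24]]
knobs [0.53449166 0.21125846] -6.364083854233558 0.2192086693653358
form corners [[0.619, -0.001], [0.638, -0.095], [0.494, -0.124], [0.475, -0.034]]
tape [[0.386, -0.095], [0.389, -0.157], [0.36, -0.158]] bottle foot [ 0.53890203 -0.44163369  0.018     ]
```

```bash
python3 -m jog '[[-1,0.035,-0.0163,0,0],[-1,0.035,-0.0163,0,0],[-1,0.035,-0.0163,0,0],[-1,0.035,-0.0163,0,0],[-1,0.035,-0.0163,0,0]]' 20
python3 -m jog '[[-1,0.035,-0.0163,0,0],[-1,0.035,-0.0163,0,0],[-1,0.035,-0.0163,0,0],[-1,0.035,-0.0163,0,0],[-1,0.035,-0.0163,0,0]]'
python3 -m jog '[[-1,0.035,-0.0163,0,0],[-1,0.035,-0.0163,0,0],[-1,0.035,-0.0163,0,0],[-1,0.035,-0.0163,0,0],[-1,0,0,0,0]]'
python3 -m jog '[[-1,0,0,0,-6.8],[-1,0,0,0,-6.8],[-1,0,0,0,-6.8],[-1,0,0,0,-6.8],[-1,0,0,0,-6.8]]'
python3 -m jog '[[-1,0,0,0,-6.8],[-1,0,0,0,-6.8],[-1,0,0,0,-6.8],[-1,0,0,0,-6.8],[-1,0,0,0,-6.8]]'
cat >>h.py <<'E'
def tool():
    s=env.get_state(); w,x,y,z=s["orientation"]
    R=cv2.Rodrigues(np.zeros(3))[0]
    from scipy.spatial.transform import Rotation as Ro
    R=Ro.from_quat([x,y,z,w]).as_matrix()
    return s,np.array(s["tcp_pos"]),R
def goto(x,y):
    s,p,R=tool(); d=np.array([x,y,p[2]])-p
    print("t",round(s["clock"],2),"tcp",p.round(4),"yaw tool x",round(float(np.degrees(np.arctan2(R[1,0],R[0,0]))),2),"F",np.round(s["wrist_force"],2),"tool shift",(R.T@d).round(4))
E
python3 -c "
from h import *
print(env.tip_extent); goto(.578,-.16)"
```

```text
clock: 0.87
tcp_pos: [0.3324, -0.4041, 0.2425]
orientation: [0.0, 0.985, 0.171, 0.0]
wrist_force: [0.8, -0.5, -0.3]
finger_gap: 0.0852
grip_force: 0.0
clock: 1.28
tcp_pos: [0.4698, -0.2679, 0.2426]
orientation: [0.0, 0.985, 0.172, 0.0]
wrist_force: [0.4, -0.7, 0.9]
finger_gap: 0.0853
grip_force: 0.0
clock: 1.7
tcp_pos: [0.5822, -0.156, 0.2419]
orientation: [-0.001, 0.985, 0.175, 0.001]
wrist_force: [0.2, -0.6, 0.7]
finger_gap: 0.0855
grip_force: 0.0
clock: 2.12
tcp_pos: [0.5781, -0.161, 0.2422]
orientation: [0.0, 0.891, 0.455, -0.0]
wrist_force: [-0.2, -0.6, 0.4]
finger_gap: 0.0853
grip_force: 0.0
clock: 2.53
tcp_pos: [0.5781, -0.1612, 0.2423]
orientation: [0.0, 0.719, 0.695, -0.0]
wrist_force: [-0.5, -0.5, -0.3]
finger_gap: 0.0853
grip_force: 0.0
0.011
t 2.53 tcp [ 0.5781 -0.1612  0.2423] yaw tool x 88.08 F [-0.5  -0.52 -0.3 ] tool shift [ 0.0012 -0.0001 -0.    ]
```

```bash
python3 -m jog '[[-1,0,0,0,-6.8],[-1,0,0,0,-6.8],[-1,0,0,0.038,0],[-1,0,0,0.038,0],[-1,0,0,0.038,0]]' 
python3 -m jog '[[-1,0,0,0.038,0],[-1,0,0,0.038,0],[-1,0,0,0,0]]'
python3 - <<'E'
from h import *
goto(.578,-.16)
for i in range(4):
    c=env.read_camera("top")
    k=seg(c,(5,130,90),(18,255,255),(200,150,280,230))
    P=np.array([ray(c,*p[0],.062)[:2] for p in k],np.float32)
    r=cv2.minAreaRect(P); print("form",np.round(r[0],4),np.round(r[1],3),round(r[2],1))
a=c["img"][115:265,180:330];c=env.read_camera("scene");b=c["img"][150:300,180:330]
cv2.imwrite("pics/c2.png",cv2.resize(np.hstack([a,b])[:,:,::-1],None,fx=2.6,fy=2.6,interpolation=cv2.INTER_CUBIC))
E
```

```text
clock: 2.95
tcp_pos: [0.5788, -0.1615, 0.128]
orientation: [0.001, 0.634, 0.774, 0.0]
wrist_force: [-0.0, -0.2, 0.3]
finger_gap: 0.0853
grip_force: 0.0
clock: 3.2
tcp_pos: [0.5726, -0.1589, 0.0447]
orientation: [-0.006, 0.634, 0.773, -0.002]
wrist_force: [-1.5, 1.5, 0.6]
finger_gap: 0.0858
grip_force: 0.0
t 3.2 tcp [ 0.5726 -0.1589  0.0447] yaw tool x 101.33 F [-1.47  1.52  0.62] tool shift [-0.0021  0.0051 -0.0001]
form [ 0.6176 -0.0088] [0.015 0.026] 56.2
form [ 0.6182 -0.0089] [0.013 0.026] 49.8
form [ 0.6165 -0.0071] [0.013 0.027] 58.0
form [ 0.6163 -0.0053] [0.014 0.024] 56.2
```

View pics/c2.png

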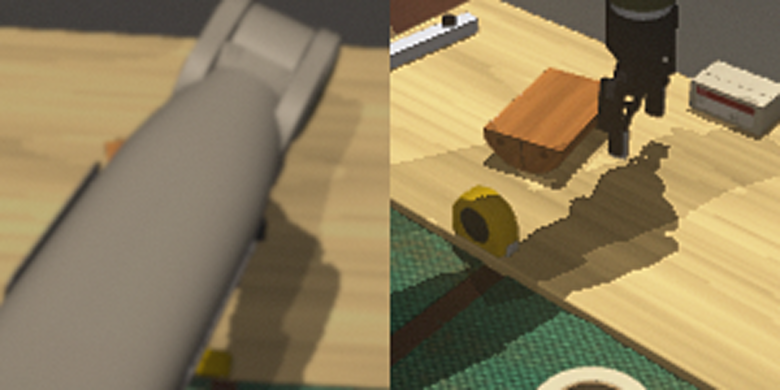

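The top view (left half) is blocked by the arm. The scene view (right half) shows both fingers standing just right of the form's long edge and parallel to it. I'll approach slowly from there.

```bash
python3 -c "
from h import *
goto(.578,-.16)"
python3 -m jog '[[-1,0.008,0,0,0],[-1,0.008,0,0,0],[-1,0.008,0,0,0],[-1,0.004,0,0,0],[-1,0,0,0,0]]'
python3 -m jog '[[-1,0.003,0,0,0],[-1,0.003,0,0,0],[-1,0.003,0,0,0],[-1,0.003,0,0,0],[-1,0,0,0,0]]'
python3 -c "
from h import *
goto(.578,-.16)
c=env.read_camera('scene'); crop(c,190,150,340,270,4,'pics/c3.png')"
```

```text
t 3.45 tcp [ 0.5805 -0.1619  0.0554] yaw tool x 101.35 F [0.17 0.86 0.64] tool shift [ 0.0023 -0.0021 -0.    ]
clock: 3.87
tcp_pos: [0.5726, -0.1319, 0.0527]
orientation: [-0.0, 0.633, 0.774, 0.0]
wrist_force: [-0.7, 0.6, 0.4]
finger_gap: 0.0855
grip_force: 0.0
clock: 4.28
tcp_pos: [0.5702, -0.1211, 0.0521]
orientation: [-0.0, 0.634, 0.774, -0.0]
wrist_force: [-0.2, 0.0, -0.0]
finger_gap: 0.0851
grip_force: 0.0
t 4.28 tcp [ 0.5702 -0.1211  0.0521] yaw tool x 101.38 F [-0.22  0.01 -0.03] tool shift [-0.0397 -0.0001 -0.    ]
```

View pics/c3.png

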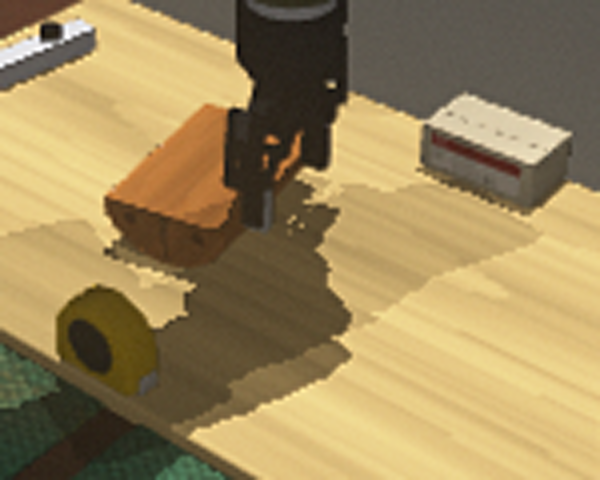

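The fingers are now about touching the form's right edge. I'll lean in a few millimetres and hold.

```bash
python3 -m jog '[[-1,0.003,0,0,0],[-1,0.003,0,0,0],[-1,0.002,0,0,0],[-1,0.002,0,0,0],[-1,0,0,0,0]]'
python3 -m jog '[[-1,0,0,0,0],[-1,0,0,0,0],[-1,0,0,0,0],[-1,0,0,0,0],[-1,0,0,0,0]]'
python3 -m jog '[[-1,0,0,0,0],[-1,0,0,0,0],[-1,0,0,0,0],[-1,0,0,0,0],[-1,0,0,0,0]]'
python3 -c "
from h import *
goto(.578,-.16)
c=env.read_camera('scene'); crop(c,190,150,340,270,4,'pics/c4.png')"
```

```text
clock: 4.75
tcp_pos: [0.5699, -0.1135, 0.0536]
orientation: [0.002, 0.634, 0.773, -0.001]
wrist_force: [-0.6, -6.1, 3.4]
finger_gap: 0.0854
grip_force: 2.6
clock: 5.17
tcp_pos: [0.5699, -0.1135, 0.0535]
orientation: [0.002, 0.634, 0.773, -0.0]
wrist_force: [0.8, -4.8, 3.8]
finger_gap: 0.0855
grip_force: 2.6
clock: 5.58
tcp_pos: [0.5699, -0.1136, 0.0535]
orientation: [0.002, 0.634, 0.773, -0.0]
wrist_force: [0.6, -5.0, 4.0]
finger_gap: 0.0851
grip_force: 2.6
t 5.58 tcp [ 0.5699 -0.1136  0.0535] yaw tool x 101.29 F [ 0.57 -5.04  3.99] tool shift [-0.0471 -0.0011  0.0002]
```

View pics/c4.png

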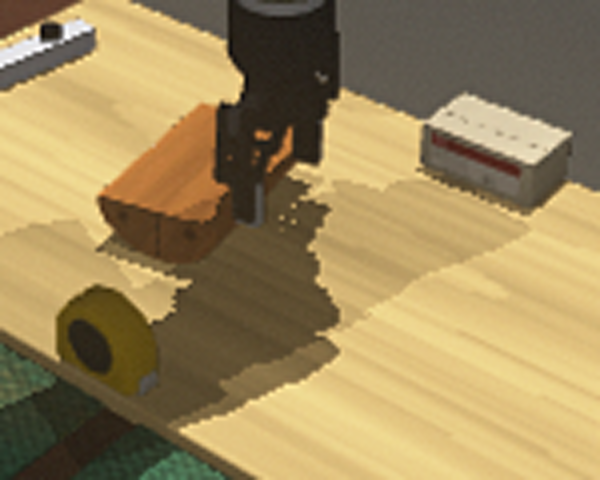

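The form is held still, tilted slightly against the fingers, so step 1 should be met. Next I'll roll it, raising the fingers along with its rising edge.

```bash
python3 -m jog '[[-1,0.001,0,-0.003,0],[-1,0.001,0,-0.003,0],[-1,0.0015,0,-0.003,0],[-1,0.0035,0,-0.004,0],[-1,0.0035,0,-0.0035,0]]'
python3 -m jog '[[-1,0.0035,0,-0.0035,0],[-1,0.0035,0,-0.0035,0],[-1,0,0,0,0],[-1,0,0,0,0]]'
python3 -c "
from h import *
goto(.578,-.16)
c=env.read_camera('scene'); crop(c,190,150,340,270,4,'pics/c5.png')"
```

```text
clock: 6.05
tcp_pos: [0.566, -0.101, 0.0689]
orientation: [-0.0, 0.634, 0.774, -0.0]
wrist_force: [-0.4, -0.1, -0.2]
finger_gap: 0.0856
grip_force: 0.3
clock: 6.38
tcp_pos: [0.5653, -0.0944, 0.0762]
orientation: [0.0, 0.633, 0.774, 0.0]
wrist_force: [1.3, -1.1, -0.2]
finger_gap: 0.0855
grip_force: 0.5
t 6.38 tcp [ 0.5653 -0.0944  0.0762] yaw tool x 101.39 F [ 1.3  -1.07 -0.2 ] tool shift [-0.0668 -0.0005  0.    ]
```

View pics/c5.png

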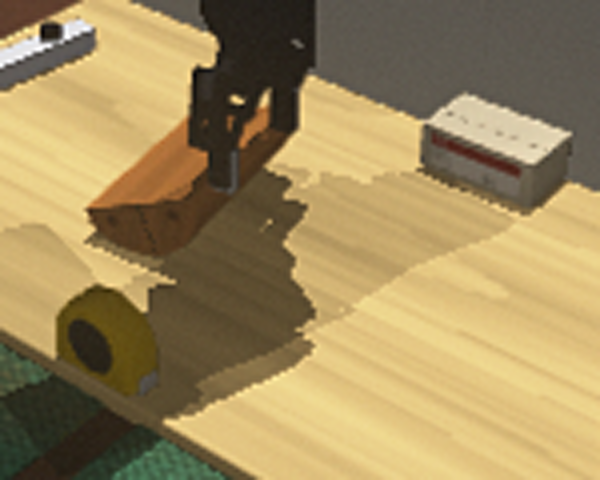

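The form is tilted about 25 to 30 degrees, with both fingers on its lower right edge and only small forces. I'll continue.

```bash
python3 -m jog '[[-1,0.0035,0,-0.004,0],[-1,0.0035,0,-0.004,0],[-1,0.0035,0,-0.004,0],[-1,0.0035,0,-0.003,0],[-1,0.0045,0,-0.003,0]]'
python3 -m jog '[[-1,0.0045,0,-0.003,0],[-1,0.005,0,-0.003,0],[-1,0.005,0,-0.003,0],[-1,0.005,0,-0.003,0],[-1,0,0,0,0]]'
python3 -c "
from h import *
goto(.578,-.16)
c=env.read_camera('scene'); crop(c,170,130,320,250,4,'pics/c6.png')"
```

```text
clock: 6.85
tcp_pos: [0.5615, -0.0761, 0.0942]
orientation: [0.0, 0.634, 0.774, 0.0]
wrist_force: [0.9, -0.5, -0.0]
finger_gap: 0.0857
grip_force: 0.0
clock: 7.27
tcp_pos: [0.5577, -0.0564, 0.1065]
orientation: [0.0, 0.633, 0.774, 0.0]
wrist_force: [-0.7, -0.9, 0.0]
finger_gap: 0.0852
grip_force: 0.0
t 7.27 tcp [ 0.5577 -0.0564  0.1065] yaw tool x 101.42 F [-0.73 -0.86  0.  ] tool shift [-0.1056 -0.0006  0.    ]
```

View pics/c6.png

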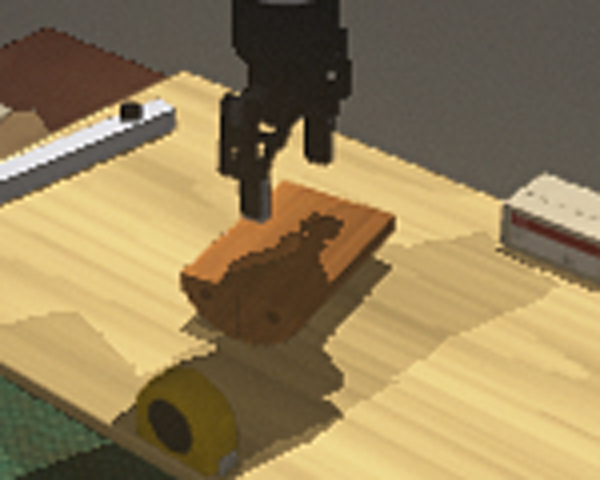

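The picture shows that the fingers slipped over the top and the form dropped back onto its dome. I raised them too early. I'll back off, find the form again and keep the tips lower.

```bash
python3 -m jog '[[-1,-0.01,0,-0.02,0],[-1,-0.03,0,-0.01,0],[-1,-0.03,0,0,0],[-1,-0.03,0,0,0],[-1,-0.025,0,0,0]]'
python3 -m jog '[[-1,0,0,0.03,0],[-1,0,0,0.03,0],[-1,0,0,0.033,0],[-1,0,0,0,0],[-1,0,0,0,0]]'
python3 -c "
from h import *
goto(.578,-.16)
c=env.read_camera('scene'); crop(c,160,120,310,240,5,'pics/c7.png')"
```

```text
clock: 7.73
tcp_pos: [0.5828, -0.182, 0.1361]
orientation: [0.001, 0.634, 0.773, -0.0]
wrist_force: [0.4, -0.1, 0.1]
finger_gap: 0.0853
grip_force: 0.0
clock: 8.15
tcp_pos: [0.5802, -0.1793, 0.041]
orientation: [-0.003, 0.634, 0.774, -0.001]
wrist_force: [-0.1, -0.2, -0.5]
finger_gap: 0.0851
grip_force: 0.0
t 8.15 tcp [ 0.5802 -0.1793  0.041 ] yaw tool x 101.34 F [-0.13 -0.22 -0.46] tool shift [0.0193 0.0016 0.0001]
```

View pics/c7.png

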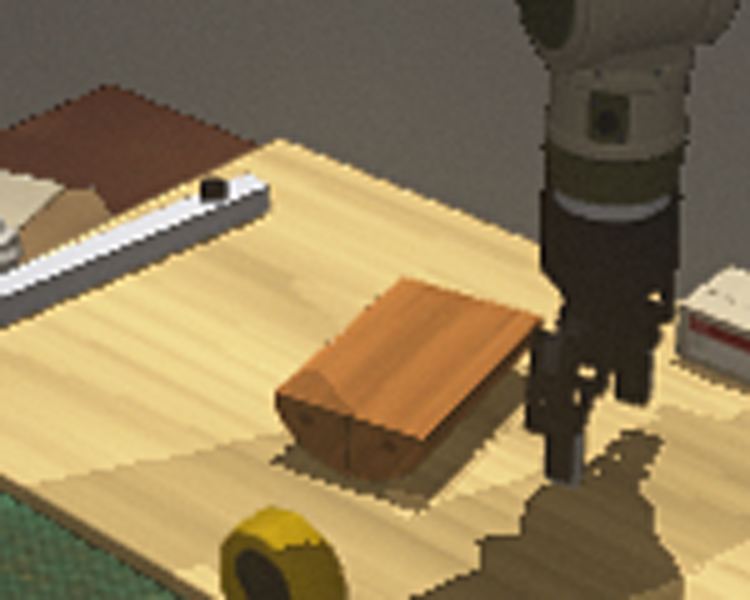

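The form is back level on its dome, with face corners in the crop at about (275,394), (405,277), (548,318), (425,441), and its yaw has hardly changed. I'll now fit a silhouette so that I can track position and tilt as numbers.

```bash
cat >>h.py <<'E'
from scipy.optimize import minimize
ph=np.radians(np.linspace(-61.9,61.9,25))
PROF=np.vstack([[[-.05,0],[.05,0],[.05,-.014],[-.05,-.014]],np.c_[.0567*np.sin(ph),.0127-.0567*np.cos(ph)]])
def pts(X,Y,yaw,t):   # yaw of form x; t roll toward +y'; X,Y flat-face centre
    p=PROF[:,0]*np.cos(t)+PROF[:,1]*np.sin(t); q=PROF[:,1]*np.cos(t)-PROF[:,0]*np.sin(t)
    q=q-q.min()+.018; e=np.array([np.cos(yaw),np.sin(yaw)]); n=np.array([-e[1],e[0]])
    return np.vstack([np.c_[np.array([X,Y])+a*e+p[:,None]*n,q] for a in(-.075,.075)])
def proj(c,P):
    T=np.array(c["T"]); L=(P-T[:3,3])@T[:3,:3]; f=192/np.tan(np.radians(c["fov_y"])/2)
    return np.c_[c["cx"]-f*L[:,0]/L[:,2],c["cy"]+f*L[:,1]/L[:,2]]
def fit(names,x0,free=(1,1,1,1),n=2):
    D=[]
    for nm in names:
        c=env.read_camera(nm); h=cv2.cvtColor(c["img"],cv2.COLOR_RGB2HSV)
        m=cv2.inRange(h,(4,120,40),(17,255,255)); m=cv2.morphologyEx(m,cv2.MORPH_OPEN,np.ones((3,3)))
        roi=np.zeros_like(m); hull=cv2.convexHull(np.int32(proj(c,pts(*x0)))); cv2.fillConvexPoly(roi,hull,255)
        m&=cv2.dilate(roi,np.ones((31,31)))
        # occluders: grey/dark pixels of the arm
        occ=(((h[:,:,1]<70))|(h[:,:,2]<45)); D.append((c,m>0,~occ))
    x0=np.array(x0,float); fr=np.array(free,bool)
    def cost(v):
        x=x0.copy(); x[fr]=v; s=0
        for c,m,ok in D:
            a=np.zeros(m.shape,np.uint8); cv2.fillConvexPoly(a,np.int32(np.round(cv2.convexHull(np.float32(proj(c,pts(*x))))*16)),255,cv2.LINE_AA,4)
            s+=(np.abs(a/255.-m)*ok).sum()
        return s
    best=None
    for k in range(n):
        st=x0[fr] if best is None else best.x
        S=np.vstack([st]+[st+d for d in np.diag(np.array([.012,.012,.08,.25])[fr]*(-1)**k)])
        best=minimize(cost,st,method="Nelder-Mead",options=dict(initial_simplex=S,xatol=1e-4,fatol=.1))
    x=x0.copy(); x[fr]=best.x
    print("fit",x[:2].round(4),"yaw",np.degrees(x[2]).round(1),"tilt",np.degrees(x[3]).round(1),"cost",round(best.fun,0),"area",[int(d[1].sum()) for d in D]); return x
E
python3 - <<'E'
from h import *
c=env.read_camera("scene")
C=[ray(c,160+u/5,120+v/5,.062)[:2] for u,v in((275,394),(405,277),(548,318),(425,441))]
print(np.round(C,3).tolist(),np.mean(C,0))
x=np.mean(C,0)
for i in range(3): fit(["scene"],[x[0],x[1],.2,0.],n=4)
goto(.58,-.16)
E
```

```text
[[0.474, -0.03], [0.622, -0.0], [0.641, -0.099], [0.494, -0.126]] [ 0.55790539 -0.06352744]
fit [ 0.5614 -0.0439] yaw 11.3 tilt 20.6 cost 82.0 area [1128]
fit [ 0.5603 -0.0463] yaw 11.7 tilt 17.9 cost 81.0 area [1163]
fit [ 0.562  -0.0527] yaw 11.8 tilt 9.5 cost 89.0 area [1246]
t 8.4 tcp [ 0.5839 -0.1805  0.0452] yaw tool x 101.38 F [ 0.34 -0.36  0.5 ] tool shift [ 0.0209  0.0002 -0.0001]
```

The tracker works: the form is still rocking, by about 20 degrees, around (0.563,-0.060). I'll approach again, steady it, and track it as it rolls.

```bash
python3 -m jog '[[-1,0.015,0,0,0],[-1,0.015,0,0,0],[-1,0.012,0,0,0],[-1,0.005,0,-0.002,0],[-1,0,0,-0.002,0]]'
python3 -m jog '[[-1,0.003,0,0,0],[-1,0.003,0,0,0],[-1,0.003,0,0,0],[-1,0.003,0,0,0],[-1,0.003,0,0,0]]'
python3 -m jog '[[-1,0.002,0,0,0],[-1,0.002,0,0,0],[-1,0.002,0,-0.001,0],[-1,0.002,0,-0.002,0],[-1,0.002,0,-0.002,0]]'
python3 -c "
from h import *
goto(.58,-.16)
for i in range(2): fit(['scene'],[.562,-.053,.2,.1],n=4)"
```

```text
clock: 8.82
tcp_pos: [0.5722, -0.1315, 0.047]
orientation: [-0.0, 0.633, 0.774, -0.0]
wrist_force: [-0.7, 0.3, 0.3]
finger_gap: 0.0855
grip_force: 0.0
clock: 9.23
tcp_pos: [0.5699, -0.1192, 0.0466]
orientation: [-0.0, 0.634, 0.773, -0.0]
wrist_force: [0.1, 0.5, -0.6]
finger_gap: 0.0857
grip_force: 0.0
clock: 9.65
tcp_pos: [0.5682, -0.1101, 0.0523]
orientation: [0.001, 0.634, 0.773, -0.001]
wrist_force: [-0.6, -4.8, 3.5]
finger_gap: 0.0857
grip_force: 2.4
t 9.65 tcp [ 0.5682 -0.1101  0.0523] yaw tool x 101.32 F [-0.62 -4.8   3.51] tool shift [-0.0512  0.0018  0.0001]
fit [ 0.5623 -0.0488] yaw 11.8 tilt 14.4 cost 323.0 area [861]
fit [ 0.5627 -0.0481] yaw 11.5 tilt 15.3 cost 325.0 area [855]
```

```bash
sed -i 's/h\[:,:,2\]<45/h[:,:,2]<62/' h.py
python3 -m jog '[[-1,0.003,0,-0.003,0],[-1,0.003,0,-0.003,0],[-1,0.0035,0,-0.004,0],[-1,0.0035,0,-0.004,0],[-1,0,0,0,0]]'
python3 -c "
from h import *
goto(.58,-.16)
fit(['scene'],[.562,-.04,.2,.45],n=4)"
```

```text
clock: 10.17
tcp_pos: [0.566, -0.097, 0.067]
orientation: [0.001, 0.634, 0.774, -0.0]
wrist_force: [-1.1, -6.1, 3.7]
finger_gap: 0.085
grip_force: 3.1
t 10.17 tcp [ 0.566 -0.097  0.067] yaw tool x 101.36 F [-1.07 -6.12  3.71] tool shift [-0.0645  0.0013  0.0001]
fit [ 0.5609 -0.0358] yaw 11.7 tilt 29.1 cost 62.0 area [744]
```

```bash
python3 -m jog '[[-1,0.003,0,-0.003,0],[-1,0.0035,0,-0.003,0],[-1,0.0035,0,-0.003,0],[-1,0.0035,0,-0.0025,0],[-1,0.0035,0,-0.0025,0]]'
python3 -c "
from h import *
goto(.58,-.16)
fit(['scene'],[.558,-.02,.2,.75],n=4)"
```

```text
clock: 10.63
tcp_pos: [0.563, -0.0817, 0.0808]
orientation: [0.002, 0.634, 0.773, -0.001]
wrist_force: [-1.2, -8.9, 8.7]
finger_gap: 0.0854
grip_force: 5.8
t 10.63 tcp [ 0.563  -0.0817  0.0808] yaw tool x 101.31 F [-1.2  -8.9   8.73] tool shift [-0.0801  0.0013  0.0003]
fit [ 0.5583 -0.0248] yaw 12.0 tilt 42.5 cost 57.0 area [682]
```

```bash
python3 -m jog '[[-1,0.003,0,-0.004,0],[-1,0.004,0,-0.0035,0],[-1,0.0045,0,-0.0035,0],[-1,0.0045,0,-0.003,0],[-1,0.0045,0,-0.003,0]]'
python3 -c "
from h import *
goto(.58,-.16)
fit(['scene'],[.556,-.008,.2,1.],n=4)"
```

```text
clock: 11.1
tcp_pos: [0.5583, -0.0594, 0.0971]
orientation: [0.0, 0.634, 0.774, 0.0]
wrist_force: [0.3, -2.1, 2.3]
finger_gap: 0.0851
grip_force: 1.8
t 11.1 tcp [ 0.5583 -0.0594  0.0971] yaw tool x 101.35 F [ 0.35 -2.1   2.33] tool shift [-0.1029  0.0015  0.    ]
fit [ 0.5564 -0.0089] yaw 13.4 tilt 52.8 cost 74.0 area [693]
```

```bash
python3 -m jog '[[-1,0.004,0,0,0],[-1,0.004,0,-0.001,0],[-1,0,0,0,0]]'
python3 -c "
from h import *
goto(.58,-.16)
fit(['scene'],[.554,0,.2,1.],n=4)
fit(['scene'],[.554,0.01,.2,1.2],n=4)"
```

```text
clock: 11.4
tcp_pos: [0.5574, -0.0538, 0.1001]
orientation: [0.003, 0.634, 0.773, -0.001]
wrist_force: [-2.7, -10.6, 14.0]
finger_gap: 0.0854
grip_force: 8.3
t 11.4 tcp [ 0.5574 -0.0538  0.1001] yaw tool x 101.32 F [ -2.69 -10.56  14.01] tool shift [-0.1086  0.0013  0.0006]
fit [ 0.5561 -0.006 ] yaw 13.0 tilt 56.1 cost 67.0 area [728]
fit [ 0.5553 -0.006 ] yaw 13.1 tilt 55.0 cost 66.0 area [726]
```

```bash
python3 -m jog '[[-1,-0.014,0,0.002,0],[-1,-0.014,0,0.014,0],[-1,0,0,0.010,0],[-1,0,0,0,0]]'
python3 -c "
from h import *
goto(.58,-.16)
fit(['scene'],[.556,-.02,.2,.7],n=4)
fit(['scene'],[.556,-.02,.2,.7],n=4)"
```

```text
clock: 11.83
tcp_pos: [0.56, -0.0788, 0.0689]
orientation: [-0.003, 0.634, 0.773, -0.001]
wrist_force: [0.5, -0.4, 0.0]
finger_gap: 0.0854
grip_force: 0.0
t 11.83 tcp [ 0.56   -0.0788  0.0689] yaw tool x 101.31 F [ 0.47 -0.38  0.01] tool shift [-0.0836  0.0037 -0.0003]
fit [ 0.566  -0.0655] yaw 13.1 tilt -10.6 cost 98.0 area [1147]
fit [ 0.5614 -0.0465] yaw 11.6 tilt 16.1 cost 82.0 area [955]
```

The form rolled back again. Open, the tips evidently sit about 13 mm higher than I had assumed. I'll retry with the tips 15 mm below the edge all the way.

```bash
python3 -m jog '[[-1,0,0,-0.035,0],[-1,-0.02,0,-0.01,0],[-1,-0.03,0,0,0],[-1,-0.025,0,0,0],[-1,0,0,0.03,0]]'
python3 -m jog '[[-1,0,0,0.03,0],[-1,0,0,0.01,0],[-1,0,0,0,0],[-1,0,0,0,0]]'
python3 -c "
from h import *
goto(.572,-.13)
for i in range(4): fit(['scene'],[.562,-.05,.2,.1],n=3)"
```

```text
clock: 12.35
tcp_pos: [0.5826, -0.1579, 0.0931]
orientation: [0.007, 0.635, 0.773, 0.002]
wrist_force: [1.5, -0.1, 0.0]
finger_gap: 0.0854
grip_force: 0.0
clock: 12.68
tcp_pos: [0.5763, -0.152, 0.0468]
orientation: [-0.001, 0.633, 0.774, -0.0]
wrist_force: [-0.5, 0.2, 1.2]
finger_gap: 0.0852
grip_force: 0.0
t 12.68 tcp [ 0.5763 -0.152   0.0468] yaw tool x 101.41 F [-0.5   0.15  1.17] tool shift [0.0224 0.0001 0.    ]
fit [ 0.564  -0.0573] yaw 11.1 tilt 2.4 cost 70.0 area [1170]
fit [ 0.5626 -0.0514] yaw 10.5 tilt 9.9 cost 71.0 area [1136]
fit [ 0.5609 -0.0483] yaw 10.0 tilt 14.3 cost 70.0 area [1109]
fit [ 0.5614 -0.0484] yaw 10.0 tilt 13.9 cost 72.0 area [1107]
```

```bash
python3 -m jog '[[-1,0.01,0,0.002,0],[-1,0.008,0,0.002,0],[-1,0.004,0,0.001,0],[-1,0.003,0,0,0],[-1,0.003,0,0,0]]'
python3 -m jog '[[-1,0.003,0,0,0],[-1,0.003,0,0,0],[-1,0.002,0,0,0],[-1,0.002,0,0,0],[-1,0.002,0,-0.001,0]]'
python3 -m jog '[[-1,0.002,0,-0.002,0],[-1,0.002,0,-0.002,0],[-1,0,0,0,0],[-1,0,0,0,0]]'
python3 -c "
from h import *
goto(.574,-.108)
for i in range(2): fit(['scene'],[.562,-.05,.2,.2],n=3)"
```

```text
clock: 13.3
tcp_pos: [0.5711, -0.1247, 0.0418]
orientation: [-0.0, 0.633, 0.774, -0.0]
wrist_force: [-0.0, 0.2, -0.6]
finger_gap: 0.0851
grip_force: 0.0
clock: 13.72
tcp_pos: [0.5688, -0.1136, 0.0426]
orientation: [-0.0, 0.634, 0.774, -0.0]
wrist_force: [-0.1, 0.1, 1.3]
finger_gap: 0.0855
grip_force: 0.0
clock: 14.05
tcp_pos: [0.5684, -0.11, 0.0471]
orientation: [0.0, 0.634, 0.774, 0.0]
wrist_force: [0.2, -0.9, 0.4]
finger_gap: 0.0856
grip_force: 0.5
t 14.05 tcp [ 0.5684 -0.11    0.0471] yaw tool x 101.35 F [ 0.19 -0.88  0.44] tool shift [0.0008 0.0059 0.    ]
fit [ 0.5632 -0.0487] yaw 11.9 tilt 12.7 cost 59.0 area [852]
fit [ 0.5629 -0.0486] yaw 11.9 tilt 12.8 cost 57.0 area [854]
```

```bash
python3 -m jog '[[-1,0.0025,0,-0.003,0],[-1,0.003,0,-0.003,0],[-1,0.003,0,-0.003,0],[-1,0.003,0,-0.003,0],[-1,0,0,0,0]]'
python3 -c "
from h import *
goto(.574,-.108)
fit(['scene'],[.562,-.04,.2,.45],n=3)"
```

```text
clock: 14.57
tcp_pos: [0.5665, -0.099, 0.0602]
orientation: [0.001, 0.634, 0.774, -0.0]
wrist_force: [-0.2, -5.6, 4.2]
finger_gap: 0.0854
grip_force: 2.7
t 14.57 tcp [ 0.5665 -0.099   0.0602] yaw tool x 101.36 F [-0.17 -5.6   4.23] tool shift [-0.0103  0.0056  0.    ]
fit [ 0.5618 -0.0374] yaw 11.6 tilt 26.3 cost 53.0 area [748]
```

```bash
python3 -m jog '[[-1,0.0035,0,-0.003,0],[-1,0.0035,0,-0.003,0],[-1,0.0035,0,-0.003,0],[-1,0.0035,0,-0.003,0],[-1,0.0035,0,-0.002,0]]'
python3 -c "
from h import *
goto(.574,-.108)
fit(['scene'],[.559,-.023,.2,.75],n=3)"
```

```text
clock: 15.03
tcp_pos: [0.5637, -0.0826, 0.0742]
orientation: [0.002, 0.634, 0.773, -0.0]
wrist_force: [0.8, -6.9, 6.5]
finger_gap: 0.0853
grip_force: 3.5
t 15.03 tcp [ 0.5637 -0.0826  0.0742] yaw tool x 101.32 F [ 0.85 -6.92  6.46] tool shift [-0.027   0.0051  0.0001]
fit [ 0.5592 -0.0224] yaw 11.7 tilt 42.0 cost 53.0 area [648]
```

```bash
python3 -m jog '[[-1,0.004,0,-0.0025,0],[-1,0.004,0,-0.0025,0],[-1,0.004,0,-0.0025,0],[-1,0.004,0,-0.0025,0]]'
python3 -c "
from h import *
goto(.574,-.108)
fit(['scene'],[.556,-.005,.2,.95],n=3)"
```

```text
clock: 15.42
tcp_pos: [0.5611, -0.0683, 0.0853]
orientation: [0.004, 0.634, 0.773, -0.001]
wrist_force: [-1.8, -10.9, 12.1]
finger_gap: 0.0857
grip_force: 6.9
t 15.42 tcp [ 0.5611 -0.0683  0.0853] yaw tool x 101.28 F [ -1.81 -10.94  12.14] tool shift [-0.0415  0.0048  0.0003]
fit [ 0.5558 -0.014 ] yaw 12.9 tilt 51.0 cost 62.0 area [615]
```

```bash
python3 -m jog '[[-1,0.002,0,-0.004,0],[-1,0.003,0,-0.003,0],[-1,0.004,0,-0.003,0]]'
python3 -c "
from h import *
goto(.574,-.108)
fit(['scene'],[.556,-.005,.2,1.05],n=3)"
```

```text
clock: 15.72
tcp_pos: [0.5585, -0.057, 0.0936]
orientation: [0.001, 0.634, 0.773, 0.001]
wrist_force: [2.9, -2.0, 3.8]
finger_gap: 0.0853
grip_force: 2.3
t 15.72 tcp [ 0.5585 -0.057   0.0936] yaw tool x 101.33 F [ 2.94 -2.04  3.77] tool shift [-0.0531  0.0051  0.0001]
fit [ 0.556  -0.0057] yaw 13.1 tilt 55.6 cost 68.0 area [680]
```

```bash
python3 -m jog '[[-1,0.004,0,-0.0015,0],[-1,0.004,0,-0.0015,0]]'
python3 -c "
from h import *
goto(.574,-.108)
fit(['scene'],[.554,0.005,.2,1.1],n=3)
c=env.read_camera('scene'); np.save('c8.npy',c['img']); crop(c,160,120,310,240,5,'pics/c8.png')"
```

```text
clock: 15.93
tcp_pos: [0.5574, -0.0504, 0.0974]
orientation: [0.002, 0.634, 0.773, -0.0]
wrist_force: [0.7, -9.5, 13.4]
finger_gap: 0.0856
grip_force: 7.0
t 15.93 tcp [ 0.5574 -0.0504  0.0974] yaw tool x 101.32 F [ 0.71 -9.49 13.44] tool shift [-0.0597  0.005   0.0003]
fit [ 5.563e-01 -5.000e-04] yaw 13.5 tilt 58.8 cost 63.0 area [732]
```

View pics/c8.png

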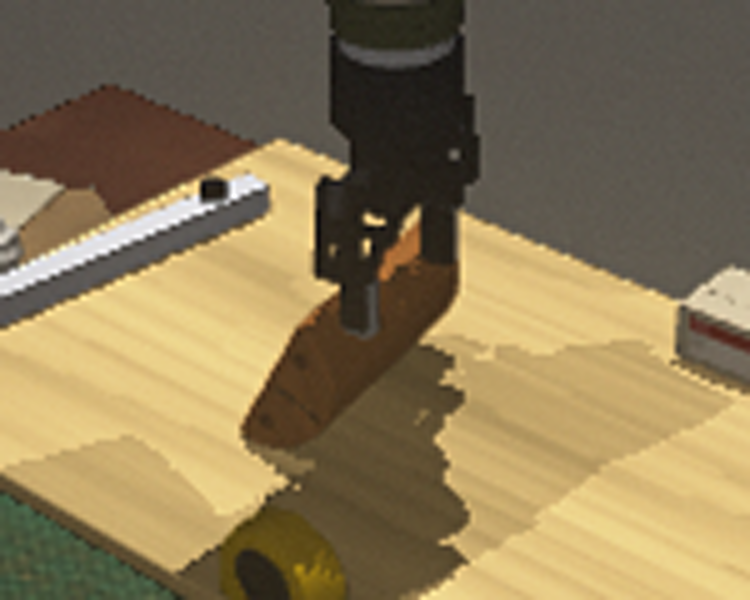

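The tips sit on the dome close to the top edge, which is too high to carry the form past 110 degrees. I'll retry with the tips much lower, so that the finger sides roll on the dome at its centre height.

```bash
python3 -m jog '[[-1,-0.005,0,-0.004,0],[-1,-0.02,0,0,0],[-1,-0.03,0,0,0],[-1,-0.03,0,0,0],[-1,-0.005,0,0.02,0]]'
python3 -m jog '[[-1,0,0,0.02,0],[-1,0,0,0.02,0],[-1,0,0,0.004,0],[-1,0,0,0.002,0],[-1,0,0,0,0]]'
python3 -c "
from h import *
goto(.572,-.13)
for i in range(3): fit(['scene'],[.562,-.05,.2,.1],n=3)"
```

```text
clock: 16.45
tcp_pos: [0.5764, -0.1409, 0.0822]
orientation: [0.003, 0.634, 0.773, 0.001]
wrist_force: [2.3, 0.1, 1.1]
finger_gap: 0.0852
grip_force: 0.0
clock: 16.87
tcp_pos: [0.5729, -0.1364, 0.0332]
orientation: [-0.001, 0.633, 0.774, -0.0]
wrist_force: [-0.2, 0.5, 0.2]
finger_gap: 0.0856
grip_force: 0.0
t 16.87 tcp [ 0.5729 -0.1364  0.0332] yaw tool x 101.39 F [-0.19  0.5   0.24] tool shift [0.0065 0.0004 0.    ]
fit [ 0.5708 -0.0829] yaw 11.6 tilt -32.4 cost 88.0 area [1073]
fit [ 0.572  -0.0842] yaw 11.3 tilt -33.0 cost 91.0 area [1062]
fit [ 0.5703 -0.0729] yaw 12.3 tilt -17.7 cost 75.0 area [1131]
```

```bash
python3 -m jog '[[-1,0.001,0,0.002,0],[-1,0.002,0,0.002,0],[-1,0.002,0,0.002,0],[-1,0.002,0,0,0],[-1,0.002,0,0,0]]'
python3 -m jog '[[-1,0.003,0,0,0],[-1,0.003,0,0,0],[-1,0.003,0,0,0],[-1,0.003,0,0,0],[-1,0.002,0,0,0]]'
python3 -m jog '[[-1,0.002,0,0,0],[-1,0.002,0,0,0],[-1,0,0,0,0],[-1,0,0,0,0]]'
python3 -c "
from h import *
goto(.574,-.108)
for i in range(2): fit(['scene'],[.562,-.05,.2,.2],n=3)"
```

```text
clock: 17.43
tcp_pos: [0.5717, -0.1282, 0.0278]
orientation: [-0.0, 0.634, 0.774, -0.0]
wrist_force: [-0.2, -0.6, -0.2]
finger_gap: 0.0852
grip_force: 0.0
clock: 17.85
tcp_pos: [0.5691, -0.1145, 0.0278]
orientation: [0.0, 0.634, 0.774, -0.0]
wrist_force: [-0.3, 0.7, -0.4]
finger_gap: 0.0852
grip_force: 0.0
clock: 18.18
tcp_pos: [0.5683, -0.1107, 0.0278]
orientation: [0.0, 0.634, 0.774, -0.0]
wrist_force: [-0.6, -0.1, 0.2]
finger_gap: 0.0852
grip_force: 0.0
t 18.18 tcp [ 0.5683 -0.1107  0.0278] yaw tool x 101.37 F [-0.59 -0.07  0.22] tool shift [ 0.0016  0.0061 -0.    ]
fit [ 0.5641 -0.0492] yaw 12.8 tilt 7.8 cost 43.0 area [882]
fit [ 0.5639 -0.0507] yaw 12.7 tilt 5.9 cost 48.0 area [889]
```

```bash
python3 -m jog '[[-1,0.003,0,-0.001,0],[-1,0.003,0,-0.002,0],[-1,0.003,0,-0.003,0],[-1,0.003,0,-0.003,0],[-1,0.003,0,-0.003,0]]'
python3 -c "
from h import *
goto(.574,-.108)
fit(['scene'],[.562,-.035,.2,.45],n=3)"
```

```text
clock: 18.7
tcp_pos: [0.5664, -0.0973, 0.0411]
orientation: [0.002, 0.634, 0.773, -0.0]
wrist_force: [0.3, -6.8, 3.0]
finger_gap: 0.0854
grip_force: 2.8
t 18.7 tcp [ 0.5664 -0.0973  0.0411] yaw tool x 101.31 F [ 0.3  -6.75  3.04] tool shift [-0.012   0.0053  0.    ]
fit [ 0.5617 -0.0351] yaw 12.1 tilt 20.9 cost 58.0 area [732]
```

```bash
python3 -m jog '[[-1,0.003,0,-0.0035,0],[-1,0.003,0,-0.0035,0],[-1,0.0035,0,-0.0035,0],[-1,0.0035,0,-0.0035,0],[-1,0.0035,0,-0.0035,0]]'
python3 -c "
from h import *
goto(.574,-.108)
fit(['scene'],[.558,-.025,.2,.65],n=3)"
```

```text
clock: 19.17
tcp_pos: [0.5632, -0.0808, 0.0585]
orientation: [0.002, 0.634, 0.773, -0.0]
wrist_force: [0.5, -3.9, 3.6]
finger_gap: 0.0857
grip_force: 2.3
t 19.17 tcp [ 0.5632 -0.0808  0.0585] yaw tool x 101.31 F [ 0.54 -3.94  3.59] tool shift [-0.0288  0.0053  0.0001]
fit [ 0.5589 -0.0204] yaw 10.8 tilt 37.9 cost 48.0 area [596]
```

```bash
python3 -m jog '[[-1,0.004,0,-0.0035,0],[-1,0.004,0,-0.0035,0],[-1,0.004,0,-0.0035,0],[-1,0.004,0,-0.0035,0]]'
python3 -c "
from h import *
goto(.574,-.108)
fit(['scene'],[.554,-.005,.2,.95],n=3)"
```

```text
clock: 19.55
tcp_pos: [0.5603, -0.0653, 0.0724]
orientation: [0.002, 0.634, 0.773, -0.0]
wrist_force: [0.8, -6.2, 5.6]
finger_gap: 0.0852
grip_force: 3.3
t 19.55 tcp [ 0.5603 -0.0653  0.0724] yaw tool x 101.32 F [ 0.84 -6.2   5.58] tool shift [-0.0445  0.0051  0.0001]
fit [ 0.5563 -0.0081] yaw 12.8 tilt 50.7 cost 53.0 area [517]
```

```bash
python3 -m jog '[[-1,0.004,0,-0.0035,0],[-1,0.004,0,-0.0035,0],[-1,0.004,0,-0.0035,0]]'
python3 -c "
from h import *
goto(.574,-.108)
fit(['scene'],[.554,.005,.2,1.1],n=3)"
```

```text
clock: 19.85
tcp_pos: [0.5577, -0.0531, 0.0826]
orientation: [0.001, 0.634, 0.773, 0.0]
wrist_force: [1.9, -3.8, 3.0]
finger_gap: 0.0854
grip_force: 2.5
t 19.85 tcp [ 0.5577 -0.0531  0.0826] yaw tool x 101.31 F [ 1.91 -3.76  2.96] tool shift [-0.057   0.0052  0.0001]
fit [0.5547 0.0019] yaw 13.5 tilt 57.1 cost 62.0 area [594]
```

```bash
python3 -m jog '[[-1,0.0045,0,-0.003,0],[-1,0.0045,0,-0.003,0],[-1,0.0045,0,-0.003,0]]'
python3 -c "
from h import *
goto(.574,-.108)
fit(['scene'],[.553,.018,.2,1.25],n=3)"
```

```text
clock: 20.15
tcp_pos: [0.5551, -0.04, 0.0918]
orientation: [0.001, 0.634, 0.773, 0.0]
wrist_force: [0.6, -4.6, 5.3]
finger_gap: 0.0853
grip_force: 3.2
t 20.15 tcp [ 0.5551 -0.04    0.0918] yaw tool x 101.32 F [ 0.59 -4.59  5.29] tool shift [-0.0704  0.0052  0.0002]
fit [0.554 0.012] yaw 13.6 tilt 67.2 cost 63.0 area [713]
```

```bash
python3 -m jog '[[-1,0.005,0,-0.003,0],[-1,0.005,0,-0.0025,0],[-1,0.005,0,-0.0025,0]]'
python3 -c "
from h import *
goto(.574,-.108)
fit(['scene'],[.551,.025,.2,1.4],n=3)"
```

```text
clock: 20.45
tcp_pos: [0.5517, -0.0241, 0.0993]
orientation: [0.0, 0.634, 0.774, 0.001]
wrist_force: [1.3, -0.7, 2.1]
finger_gap: 0.0856
grip_force: 1.0
t 20.45 tcp [ 0.5517 -0.0241  0.0993] yaw tool x 101.35 F [ 1.3  -0.68  2.07] tool shift [-0.0866  0.0054 -0.    ]
fit [0.5492 0.0203] yaw 13.7 tilt 78.1 cost 75.0 area [872]
```

```bash
python3 -m jog '[[-1,0.006,0,-0.002,0],[-1,0.006,0,-0.0015,0],[-1,0.006,0,-0.001,0]]'
python3 -c "
from h import *
goto(.574,-.108)
fit(['scene'],[.549,.035,.2,1.6],n=3)"
```

```text
clock: 20.75
tcp_pos: [0.5472, -0.0062, 0.1033]
orientation: [-0.0, 0.634, 0.774, -0.0]
wrist_force: [0.3, -2.7, 6.4]
finger_gap: 0.0854
grip_force: 3.5
t 20.75 tcp [ 0.5472 -0.0062  0.1033] yaw tool x 101.36 F [ 0.35 -2.68  6.43] tool shift [-0.105   0.0062 -0.    ]
fit [0.5474 0.0315] yaw 14.0 tilt 90.3 cost 159.0 area [1080]
```

```bash
python3 -m jog '[[-1,0.009,0,-0.001,0],[-1,0.012,0,-0.001,0],[-1,0.015,0,0,0],[-1,0.01,0,0,0],[-1,0,0,0,0]]'
python3 -c "
from h import *
goto(.574,-.108)
fit(['scene'],[.54,.06,.2,3.14],n=3)
fit(['scene'],[.545,.04,.2,2.0],n=3)"
```

```text
clock: 21.22
tcp_pos: [0.5364, 0.0404, 0.1045]
orientation: [-0.002, 0.633, 0.774, -0.001]
wrist_force: [-0.5, -0.7, -0.2]
finger_gap: 0.0854
grip_force: 0.0
t 21.22 tcp [0.5364 0.0404 0.1045] yaw tool x 101.51 F [-0.45 -0.67 -0.17] tool shift [-0.1529  0.0072 -0.0003]
fit [0.5403 0.0784] yaw 11.8 tilt 172.7 cost 84.0 area [1224]
fit [0.5345 0.074 ] yaw 12.9 tilt 182.4 cost 180.0 area [1217]
```

The form has landed flat side down at about (0.537,0.075). Now I'll back off, turn the tool square to the fence and lower it behind the form.

```bash
python3 -m jog '[[-1,-0.025,0,0,0],[-1,-0.03,0,0,0],[-1,-0.015,0,0,0],[-1,0,0,0,6],[-1,0,0,0,6]]'
python3 -m jog '[[-1,0,0,0,5.8],[-1,0,0,0,0]]'
python3 -c "
from h import *
goto(.524,-.032)
fit(['scene'],[.538,.075,.2,3.1416],(1,1,1,0),n=4)
fit(['scene','top'],[.538,.075,.2,3.1416],(1,1,1,0),n=4)"
```

```text
clock: 21.73
tcp_pos: [0.552, -0.0323, 0.1045]
orientation: [-0.0, 0.714, 0.7, -0.0]
wrist_force: [-0.8, 0.1, -0.0]
finger_gap: 0.0853
grip_force: 0.0
clock: 21.9
tcp_pos: [0.5517, -0.0313, 0.1045]
orientation: [-0.001, 0.747, 0.665, -0.001]
wrist_force: [-0.3, -0.4, 0.3]
finger_gap: 0.0851
grip_force: 0.0
t 21.9 tcp [ 0.5517 -0.0313  0.1045] yaw tool x 83.34 F [-0.33 -0.37  0.33] tool shift [-0.0039 -0.0275  0.    ]
fit [0.5384 0.0778] yaw 12.7 tilt 180.0 cost 190.0 area [1179]
fit [0.5385 0.0785] yaw 12.5 tilt 180.0 cost 194.0 area [1179, 0]
```

```bash
python3 -m jog '[[-1,-0.004,-0.02,0.01,0],[-1,0,0,0.03,0],[-1,0,0,0.025,0],[-1,0,0,0.012,0],[-1,0,0,0.004,0]]'
python3 -m jog '[[-1,0,0,0,0],[-1,0.006,0,0,0],[-1,0.008,0,0,0],[-1,0.008,0,0,0],[-1,0.006,0,0,0]]'
python3 -m jog '[[-1,0.006,0,0,0],[-1,0.006,0,0,0],[-1,0.006,0,0,0],[-1,0.006,0,0,0],[-1,0.006,0,0,0]]'
python3 -c "
from h import *
goto(.52,.09)
fit(['scene'],[.538,.08,.1,3.1416],(1,1,1,0),n=4)"
```

```text
clock: 22.47
tcp_pos: [0.5297, -0.0317, 0.0218]
orientation: [-0.002, 0.745, 0.667, -0.001]
wrist_force: [-0.4, 0.7, 0.3]
finger_gap: 0.0853
grip_force: 0.0
clock: 22.88
tcp_pos: [0.5359, -0.0032, 0.0253]
orientation: [0.001, 0.745, 0.667, 0.001]
wrist_force: [-1.2, 1.1, -0.3]
finger_gap: 0.0853
grip_force: 0.0
clock: 23.3
tcp_pos: [0.5381, 0.0258, 0.0243]
orientation: [0.0, 0.746, 0.666, -0.0]
wrist_force: [-2.1, -3.8, 2.1]
finger_gap: 0.0853
grip_force: 1.7
t 23.3 tcp [0.5381 0.0258 0.0243] yaw tool x 83.55 F [-2.12 -3.77  2.12] tool shift [ 0.0618 -0.0252 -0.    ]
fit [0.5471 0.0944] yaw 5.4 tilt 180.0 cost 155.0 area [713]
```

```bash
python3 -m jog '[[-1,0.007,0,0,0],[-1,0.007,0,0,0],[-1,0.007,0,0,0],[-1,0.007,0,0,0],[-1,0.007,0,0,0]]'
python3 -m jog '[[-1,0.005,0,0,0],[-1,0.004,0,0,0],[-1,0.003,0,0,0],[-1,0.002,0,0,0],[-1,0,0,0,0]]'
python3 -c "
from h import *
goto(.52,.09)
fit(['scene'],[.54,.135,-.1,3.1416],(1,1,1,0),n=4)"
```

```text
clock: 23.77
tcp_pos: [0.5424, 0.061, 0.0242]
orientation: [0.0, 0.746, 0.666, 0.0]
wrist_force: [-0.7, -3.2, 0.2]
finger_gap: 0.0855
grip_force: 1.4
clock: 24.18
tcp_pos: [0.5442, 0.0748, 0.0243]
orientation: [-0.0, 0.746, 0.666, 0.0]
wrist_force: [0.4, 0.5, 0.2]
finger_gap: 0.0854
grip_force: 0.0
t 24.18 tcp [0.5442 0.0748 0.0243] yaw tool x 83.58 F [0.41 0.52 0.17] tool shift [ 0.0124 -0.0257  0.    ]
fit [0.5603 0.14  ] yaw -5.7 tilt 180.0 cost 272.0 area [771]
```

```bash
python3 -m jog '[[-1,0.003,0,0,0],[-1,0.003,0,0,0],[-1,0.003,0,0,0],[-1,0.002,0,0,0],[-1,0,0,0,0]]'
python3 -m jog '[[-1,0.001,0,0,0],[-1,0.001,0,0,0],[-1,0.001,0,0,0],[-1,0,0,0,0]]'
```

```text
clock: 24.65
tcp_pos: [0.5452, 0.0855, 0.0243]
orientation: [-0.0, 0.746, 0.666, 0.0]
wrist_force: [0.7, -1.2, -0.1]
finger_gap: 0.0856
grip_force: 0.8
clock: 24.98
tcp_pos: [0.5455, 0.0881, 0.0243]
orientation: [0.0, 0.746, 0.666, -0.0]
wrist_force: [-0.1, -2.8, 0.5]
finger_gap: 0.0853
grip_force: 1.4
```

```bash
python3 -m jog '[[-1,0.0015,0,0,0],[-1,0.0015,0,0,0],[-1,0.001,0,0,0],[-1,0,0,0,0]]'
python3 -m jog '[[-1,0.001,0,0,0],[-1,0.001,0,0,0],[-1,0.001,0,0,0],[-1,0,0,0,0]]'
python3 -c "
from h import *
goto(.52,.09)"
```

```text
clock: 25.32
tcp_pos: [0.546, 0.0907, 0.0243]
orientation: [0.001, 0.746, 0.666, -0.001]
wrist_force: [-0.5, -9.2, 0.5]
finger_gap: 0.0856
grip_force: 4.4
clock: 25.65
tcp_pos: [0.546, 0.0909, 0.0244]
orientation: [0.003, 0.746, 0.666, -0.003]
wrist_force: [-1.2, -18.6, 3.3]
finger_gap: 0.0854
grip_force: 9.4
t 25.65 tcp [0.546  0.0909 0.0244] yaw tool x 83.45 F [ -1.24 -18.57   3.26] tool shift [-0.0039 -0.0257  0.    ]
```

The form is pressed flush at 18 N. I'll release it, retreat clear and check.

```bash
python3 -m jog '[[-1,-0.003,0,0,0],[-1,-0.01,0,0,0],[-1,-0.02,0,0,0],[-1,-0.03,0,0,0],[-1,-0.02,0,-0.03,0]]'
python3 -m jog '[[-1,-0.03,0,-0.03,0],[-1,-0.03,0,-0.03,0],[-1,-0.035,0,-0.01,0],[-1,-0.035,0,0,0],[-1,-0.035,0,0,0]]'
python3 -m jog '[[-1,-0.03,0,0,0],[-1,-0.02,0,0,0],[-1,0,0,0,0],[-1,0,0,0,0]]'
python3 - <<'E'
from h import *
for n in(["scene"],["top"],["scene","top"]):
    x=fit(n,[.555,.147,-.1,3.1416],(1,1,1,0),n=4)
    d=x[:2]-[.534,.211];a=np.radians(-6.4);print("fence frame",d@[np.cos(a),np.sin(a)],d@[-np.sin(a),np.cos(a)])
goto(.5,0)
# edge lines in the top picture: fence (bright, unsaturated), form (orange)
c=env.read_camera("top");h=cv2.cvtColor(c["img"],cv2.COLOR_RGB2HSV)
for v in range(150,245,6):
    r=h[v,130:260]; o=np.where((r[:,0]<18)&(r[:,1]>125)&(r[:,0]>3))[0]; g=np.where((r[:,1]<40)&(r[:,2]>120))[0]
    print(v,"fence",(g.min()+130,g.max()+130) if len(g) else 0,"form",(o.min()+130,o.max()+130) if len(o) else 0)
E
```

```text
clock: 26.07
tcp_pos: [0.5326, 0.0122, 0.0497]
orientation: [-0.004, 0.745, 0.667, -0.003]
wrist_force: [-0.1, 0.1, -0.6]
finger_gap: 0.0855
grip_force: 0.0
clock: 26.48
tcp_pos: [0.5193, -0.1516, 0.1249]
orientation: [0.001, 0.745, 0.667, 0.002]
wrist_force: [-0.6, 0.2, 0.5]
finger_gap: 0.0855
grip_force: 0.0
clock: 26.82
tcp_pos: [0.5128, -0.2006, 0.1231]
orientation: [-0.0, 0.746, 0.666, 0.001]
wrist_force: [-0.0, 0.4, -0.4]
finger_gap: 0.0855
grip_force: 0.0
fit [0.5606 0.1532] yaw -7.0 tilt 180.0 cost 495.0 area [1503]
fence frame 0.032889367736292995 -0.054437144465762186
fit [0.559  0.1538] yaw -6.2 tilt 180.0 cost 95.0 area [1581]
fence frame 0.03118405356137595 -0.05408531948969231
fit [0.5592 0.1534] yaw -6.3 tilt 180.0 cost 598.0 area [1509, 1577]
fence frame 0.03144507182747365 -0.05439519975043117
t 27.02 tcp [ 0.513  -0.1986  0.1231] yaw tool x 83.65 F [0.06 0.28 0.01] tool shift [ 1.96e-01 -3.49e-02  1.00e-04]
150 fence (np.int64(156), np.int64(163)) form (np.int64(133), np.int64(133))
156 fence (np.int64(155), np.int64(162)) form 0
162 fence (np.int64(153), np.int64(1
[... 196 characters left out ...]
80 fence (np.int64(149), np.int64(157)) form (np.int64(158), np.int64(190))
186 fence (np.int64(148), np.int64(155)) form (np.int64(157), np.int64(188))
192 fence (np.int64(146), np.int64(154)) form (np.int64(156), np.int64(187))
198 fence (np.int64(130), np.int64(152)) form (np.int64(154), np.int64(186))
204 fence (np.int64(130), np.int64(151)) form (np.int64(153), np.int64(185))
210 fence (np.int64(142), np.int64(149)) form (np.int64(152), np.int64(183))
216 fence (np.int64(141), np.int64(148)) form 0
222 fence (np.int64(139), np.int64(147)) form 0
228 fence (np.int64(144), np.int64(145)) form 0
234 fence (np.int64(136), np.int64(144)) form 0
240 fence (np.int64(135), np.int64(142)) form 0
```

```bash
python3 - <<'E'
from h import *
c=env.read_camera("top");a=np.radians(-6.4);e=np.array([np.cos(a),np.sin(a)]);n=np.array([-e[1],e[0]]);F=np.array([.534,.211])
def cols(P,rows):
    m=np.zeros((384,512),np.uint8);cv2.fillConvexPoly(m,cv2.convexHull(np.int32(np.round(proj(c,P)))),255)
    return [(int(np.where(m[r])[0].min()),int(np.where(m[r])[0].max())) if m[r].any() else 0 for r in rows]
R=[168,180,192,204,210]
for yf in(-.062,-.058): print(yf,cols(pts(*(F+.031*e+yf*n),a,np.pi),R))
B=np.array([[*(F+x*e+y*n),.04] for x in(-.15,.15) for y in(-.012,.012)]);print("fence top",cols(B,R))
for t in(np.pi-.1,np.pi,np.pi+.1,np.pi+.2): fit(["scene","top"],[.559,.15,-.11,t],(1,1,1,0),n=4)
s=c["img"];print([s[192,u].tolist() for u in range(150,194,2)])
c=env.read_camera("scene");h=cv2.cvtColor(c["img"],cv2.COLOR_RGB2HSV);m=cv2.inRange(h,(4,120,40),(17,255,255));P=proj(c,pts(.553,.149,a,np.pi));print(P.min(0),P.max(0))
k,_=cv2.findContours(m[100:260,130:330].copy(),cv2.RETR_EXTERNAL,cv2.CHAIN_APPROX_NONE)
print([(cv2.boundingRect(q),cv2.contourArea(q)) for q in k if cv2.contourArea(q)>60])
E
```

```text
-0.062 [(161, 193), (158, 192), (155, 189), (152, 187), (151, 185)]
-0.058 [(160, 192), (157, 191), (154, 188), (151, 186), (150, 184)]
fence top [(152, 161), (150, 158), (147, 155), (144, 152), (143, 151)]
fit [0.5584 0.1532] yaw -6.3 tilt 174.3 cost 664.0 area [1578, 1584]
fit [0.5593 0.1532] yaw -6.6 tilt 180.0 cost 615.0 area [1527, 1583]
fit [0.5562 0.1507] yaw -7.3 tilt 185.7 cost 734.0 area [1562, 1580]
fit [0.5546 0.1478] yaw -7.7 tilt 191.5 cost 876.0 area [1586, 1581]
[[190, 189, 196], [185, 184, 190], [129, 118, 117], [129, 87, 50], [143, 93, 51], [149, 99, 53], [146, 96, 51], [152, 99, 52], [160, 105, 55], [158, 103, 54], [155, 101, 53], [155, 101, 53], [148, 96, 50], [138, 92, 51], [122, 82, 45], [114, 75, 40], [112, 75, 43], [106, 69, 36], [92, 62, 36], [113, 99, 65], [184, 166, 112], [193, 173, 117]]
[164.54292948 159.5396379 ] [220.44937309 194.83144538]
[((0, 101, 17, 19), 139.5), ((38, 60, 54, 34), 1006.5), ((0, 37, 82, 53), 1158.0)]
```

```bash
python3 -c "
from workcell import env
print(env.hand_in())"
```

```text
the job is handed in; nothing more can be done
None
```

The job is handed in at about 27 s: the form lies flat side down, flush and parallel to the fence within what the cameras can resolve, after three failed rolls; the bottle, carton and tape were not touched as far as I know but I did not re-measure them, and hand-in returned no verdict.

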